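# Seat the drive adapter on the torque tester and zero it

## Task

The blue drive adapter is standing on the stud tips of the torque tester's hub: turn it until its three holes line up with the studs and seat it fully home, flat on the hub. Then turn the black tare knob until its red pointer is on the green zero mark. Leave the loose things beside the tester where they are.

Things in the scene. Friction and masses are not known exactly. Their poses are not given: they have to be found in the camera images.
- tester: Torque tester: a fixed white bench housing, 160 (x) x 290 (y) mm, top 50 mm above the bench. Origin: centre of its underside, on the bench. Its +x points to its back, +y to the hub's side. It carries the hub at its +y end and the tare dial at its -y end.
- hub_face (a point): Centre of the hub's flat dark steel seating face (124 mm across, 60 mm above the bench, 70 mm to +y of the tester's origin); axes as the tester's, z up. On its centre stands a round steel pilot post, 24 mm in diameter and 34 mm high, which stays in the adapter's bore.
- stud_tip (a point): Tip of one of the hub's three brass studs (8 mm in diameter, 14 mm high, tapered tips), 48 mm from the hub's axis toward the +x of hub_face; the others stand at 120 and 240 deg round the axis. On the white housing top a small orange mark beside the disc, 73 mm from the axis, shows the direction of each stud.
- adapter_grip (a point): Loose drive adapter, 0.3 to 0.6 kg: blue disc 130 mm across, 12 mm thick, with a hexagonal aluminium boss, 47 mm across flats, its top 46 mm above the disc's underside. This point: on its axis in the boss, 34 mm above the underside; z up. The boss's flats face 30, 90, 150, 210, 270 and 330 deg from its x axis. Seated, this point is 34 mm above hub_face; at the start 48 mm.
- adapter_hole (a point): Top of one of the adapter's three 12 mm through holes, 48 mm from its axis along its +x; the others at 120 and 240 deg, so it fits every 120 deg. A 27 mm bore runs through disc and boss. At the start the pilot post centres it with 1.5 mm play and the disc stands on the stud tips, holes 20 to 60 deg off either way; it turns there easily and drops onto the face when holes meet studs.
- tare_grip (a point): Point to grip the black tare knob: on its vertical axis, 84.5 mm above the bench, 85 mm to -y of the tester's origin. Round skirt 62 mm across, 8 mm high; above it a bar grip 54 mm long, 16 mm wide, from 23 mm below to 14 mm above this point. The bar lies along this point's x axis, the red pointer points to its +x; squeeze the sides that face its +y and -y.
- tare_knob (a joint): Tare knob angle in rad: 0 when the red pointer is on the green zero mark (toward the tester's +x), positive when turned clockwise seen from above; range -1.6 to 1.6. The dial's fine black marks are 10 deg apart. It starts 0.5 to 1.3 clockwise of zero, turns with about 0.06 N m of friction and stays where it is left.
- torque_driver: Bystander: red torque driver lying loose on the bench beside the tare dial end, 182 x 38 x 42 mm; origin under its middle.
- swab_tub: Bystander: white round tub of cotton swabs, loose, 68 mm across and 94 mm high, behind the tester; origin under its centre.
- heat_sink: Bystander: white finned heat sink, loose, 60 x 50 x 25 mm, beside the hub end of the tester; origin under its centre.
- screw_dish: Bystander: round steel dish of screws, loose, 73 mm across and 23 mm high, behind the tester; origin under its centre.
There are look-alikes about, which are no part of the job. What is shaped like the part that bears adapter_grip but turquoise or yellow is not meant.

How it is judged (in metres and radians):
On the way, in this order (a step that is already met when the one before it is completed fails the run):
1. the adapter is seated fully home on the hub (z of adapter_grip in the frame of hub_face below 0.0365 m and horizontal distance between adapter_grip and hub_face below 0.005 m and angle between adapter_grip's own z axis and vertical below 0.035 rad), for 0.2 s.
2. then the tare pointer is on zero, the adapter still seated (all of step 1 and value of joint tare_knob between -0.087 and 0.087 rad), for 0.2 s.
At the end, for the whole second after the job is handed in: The adapter lies flat on the hub face (within 2.5 mm of fully down, tilted under 2 deg, centred within 5 mm), which is possible only with the studs in its holes, and the tare pointer is within 5 deg (half a fine division) of the green zero mark (all of step 2); the robot touches nothing.
It fails at once if the torque driver is moved more than 30 mm (distance of torque_driver from where it was at the start of the episode above 0.03 m).
It fails at once if the swab tub is moved more than 30 mm (distance of swab_tub from where it was at the start of the episode above 0.03 m).
It fails at once if the heat sink is moved more than 30 mm (distance of heat_sink from where it was at the start of the episode above 0.03 m).
It fails at once if the screw dish is moved more than 30 mm (distance of screw_dish from where it was at the start of the episode above 0.03 m).
It also fails if it takes over 42 s, if anything falls off the work surface, if the arm or the gripper's body presses on something with over 40 N, if the wrist force passes 120 N, or if a joint passes its speed limit or range.

## Robot

A 6-joint arm with a two-finger parallel gripper is mounted at the origin on a cart in front of the work surface, level with it; the furniture and walls round the work are solid. World frame = base frame: x ahead of the robot, y to its left, z up, the work surface at z = 0. Lengths are in mm, angles in rad, forces in N, time in s.
With the tool pointing down it reaches from about 350 to 775 mm from the base axis. Payload 7.3 kg.
Tool frame: the origin (TCP) lies on the centre line of the jaws, within the pads' length; the fingertips stand finger_overhang ahead of it and the grasp point (between the pads) lies 8 mm behind it (finger_overhang is the distance from the TCP to the fingertips, in mm); z points along the fingers, y is the line along which they close (so a half turn about z gives the same grasp; the last joint's range is limited). The gripper opens to 92 mm and grips with 3 to 60 N. Pads are 19 mm wide; open, the fingers measure 130 mm over their backs; the gripper's body (75 mm by 190 mm) begins 47 mm behind the grasp point.
Start: joints at [1.082, 0.342, 1.524, -0, 1.275, -0.146], TCP at [176.452, 494.478, 237.741] pointing down, gripper open.
Joint ranges: [-2.53, 2.53], [-0.77, 2.02], [0.04, 2.7], [-1, 4.14], [0.28, 2.66], [-3.11, 3.11]. Speed limits (rad/s): [2.57, 2.57, 3.14, 3.14, 3.14, 3.14].

## Interface

Orientations are given as [roll, pitch, yaw] about the fixed x, y, z axes, in that order (R = Rz(yaw) Ry(pitch) Rx(roll)).
In Python, from plant import get_obs, capture, close_job, finger_overhang gives the robot as it stands.
- The arm moves only by the shell command python3 -m inch 'ROWS'. ROWS is JSON, one flat list of numbers, 7 for each row, row after row: the turn, a rotation vector about the tool's x, y, z scaled (see below), then the shift along the tool's x, y, z scaled (see below), then the closure, from -1 (fully open) to 1 (shut). In form: [ax, ay, az, tx, ty, tz, gripper, ax, ay, az, tx, ty, tz, gripper, ...]. A call has 1 to 10 rows; each row shifts and turns the commanded pose from where the row before left it, along the tool's axes as they then stand; what a row does not reach is not made up. The controller multiplies each number of a shift by 0.8 m and each number of a turn by 1.5 rad. A row lasts 1/12 s, in which the tool goes at most 41.7 mm and 7.16 degrees, less where a joint would pass 70% of its speed; a pose out of reach is approached as far as the arm can. A call with a number of a shift or a turn outside -1 to 1 is refused whole. A call with a gripper value outside its range is refused whole. The fingers move at their own pace and stop on an object; the grip force is fixed at half the most. Time passes only in rows, so rows that do not move let the fingers close. It gives the time, the measured TCP pose, the force, the opening and the grip force at its end, in the units of the state.
- get_obs(): the state, without advancing time (a new reading comes with each control period).
- capture(name): name is "scene" or "side" or "wrist"; returns a dict with "image" (420x560x3 uint8, red, green, blue), "mtx" (3x3 intrinsics, pixels), "distortion" ([k1, k2, p1, p2, k3] as OpenCV has them; the pictures are not rectified), "pose" (4x4, takes a point from camera to world coordinates). Camera axes: x right, y up, looking along -z (the intrinsics and any distortion apply to the point x, -y, -z); pixel columns grow to the right and rows downward; lengths in mm; the calibration is good to about 2 mm. A picture is of the moment at which its call begins. There is no depth.
- close_job(): hands the job in; it is judged then, once.
The state is a dict: "time": time; "joint_positions": joint angles; "dq": joint speeds; "tau": joint torques, N m; "tool_pos": TCP position; "tcp_rot": TCP orientation; "contact_force": force on the tool from outside, world axes, zero at the start; "moment": the same for the moment, N m; "grip_width": finger opening in mm; "finger_force": force on a finger pad.
Only numpy, scipy, OpenCV 4.12 (cv2) and the standard library are available. Lean on these libraries where they do the work, as an engineer would, in place of code of your own. Each camera call takes 0.05 s, during which the arm holds its last target. There are 200 camera calls.

## Working session

There is one attempt and no reset: what is moved stays moved. The work goes in short steps, Python scripts to look and compute and a shell command to move; the robot and the scene stay as the last step left them, time stands still between calls to the robot, and variables do not carry over. Pictures are saved under pics/ and viewed, at most 10 in all, crops included, and the job is handed in when it is done.

```bash
mkdir -p pics; ls; python3 - <<'E'
from plant import get_obs, capture, finger_overhang
import cv2,pickle
print(finger_overhang, {k:v for k,v in get_obs().items()})
d={}
for n in ["scene","side","wrist"]:
    c=capture(n); d[n]=c; print(n,c["mtx"],c["distortion"],c["pose"])
    cv2.imwrite(f"pics/{n}0.png",c["image"][:,:,::-1])
pickle.dump(d,open("c0.pkl","wb"))
E
```

```text
pics
11.0 {'time': 0.0, 'joint_positions': array([ 1.08198629e+00,  3.42760025e-01,  1.52502253e+00, -1.81999330e-05,
        1.27536899e+00, -1.45990973e-01]), 'dq': array([-0.00039994,  0.00054634,  0.00277327,  0.0021612 , -0.00029179,
       -0.00042561]), 'tau': array([-1.14004513e-03, -4.31237090e+01, -2.44225144e+01,  7.17837154e-02,
        5.57622034e-02, -8.90174761e-05]), 'tool_pos': array([176.27247477, 494.11479669, 237.02365541]), 'tcp_rot': array([-3.14004782e+00, -2.09557213e-04,  2.79877874e+00]), 'contact_force': array([ 0.38967356, -0.23188071,  0.43152346]), 'moment': array([-0.03425661, -0.02348834,  0.01116586]), 'finger_force': 0.0, 'grip_width': 91.8250624276828}
scene [[454.50360574   0.         278.89657889]
 [  0.         454.50360574 207.74962157]
 [  0.           0.           1.        ]] [-0.10127431  0.          0.          0.          0.        ] [[-8.21940937e-01  3.57916250e-01 -4.43067777e-01 -9.88732662e+01]
 [-5.69196503e-01 -4.87892493e-01  6.61797745e-01  9.21989930e+02]
 [ 2.06987252e-02  7.96151288e-01  6.04743491e-01  9.69700760e+02]
 [ 0.000
[... 281 characters left out ...]
2  4.79083964e-02  6.28451280e+02]
 [ 5.29437496e-02  6.08419409e-01 -7.91847701e-01 -1.10236754e+03]
 [-9.71615983e-03  7.93236152e-01  6.08836599e-01  8.83915679e+02]
 [ 0.00000000e+00  0.00000000e+00  0.00000000e+00  1.00000000e+00]]
wrist [[302.25905724   0.         279.3773886 ]
 [  0.         302.25905724 207.55079326]
 [  0.           0.           1.        ]] [-0.06168085  0.          0.          0.          0.        ] [[ 3.35246083e-01 -9.12189423e-01 -2.35627927e-01  1.13491836e+02]
 [ 9.42128782e-01  3.24100125e-01  8.57465341e-02  5.16776417e+02]
 [-1.85004089e-03 -2.50738042e-01  9.68053207e-01  3.83712268e+02]
 [ 0.00000000e+00  0.00000000e+00  0.00000000e+00  1.00000000e+00]]
```

View pics/scene0.png

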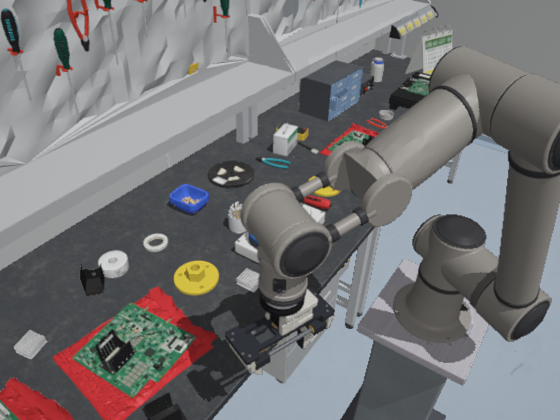

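View pics/side0.png

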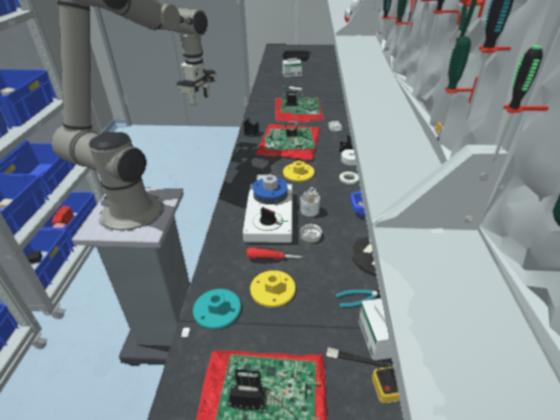

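The side view shows the candidates: the blue adapter on the white tester's hub at (270,187), yellow discs at (299,171) and (272,288), and a turquoise disc at (217,308). I choose the blue one on the hub at (270,187). In the scene view the arm hides the tester. Next is a close crop of the side view.

```bash
python3 - <<'E'
import cv2
im=cv2.imread("pics/side0.png")[165:255,225:345]
cv2.imwrite("pics/crop1.png",cv2.resize(im,(800,600),interpolation=cv2.INTER_CUBIC))
E
```

```text
(no output)
```

View pics/crop1.png

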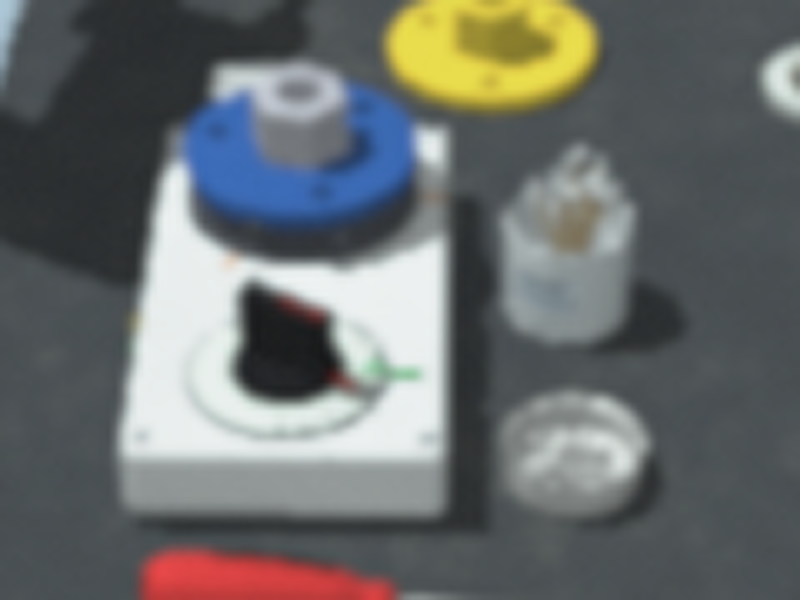

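The crop shows the blue adapter with its hexagonal boss (bore at 298,90; holes at 218,130, 320,190 and 363,105), so the choice holds. It also shows orange marks at (232,260) and (437,197), the green zero at (370–420,373) and the knob pointer at about (350,382). Housing corners are at (123,457), (447,458) and (447,127).

```bash
cat > h.py <<'E'
import numpy as np, cv2
def ray(c,uv,z):
    "pixel(s) -> world points on plane z"
    n=cv2.undistortPoints(np.array(uv,float).reshape(-1,1,2),c["mtx"],np.array(c["distortion"]))[:,0]
    d=np.c_[n[:,0],-n[:,1],-np.ones(len(n))]@c["pose"][:3,:3].T
    o=c["pose"][:3,3]
    return o+d*((z-o[2])/d[:,2])[:,None]
def px(c,P):
    T=np.linalg.inv(c["pose"]); p=np.array(P,float).reshape(-1,3)@T[:3,:3].T+T[:3,3]
    p=p*[1,-1,-1]
    return cv2.projectPoints(p,np.zeros(3),np.zeros(3),c["mtx"],np.array(c["distortion"]))[0][:,0]
E
python3 - <<'E'
import pickle,numpy as np
from h import *
c=pickle.load(open("c0.pkl","rb"))["side"]
f=lambda l,z: ray(c,[(225+x/6.667-.5,165+y/6.667-.5) for x,y in l],z).round(1)
print("corners",f([(123,457),(447,458),(447,127)],50))
print("green,orange",f([(370,373),(420,373),(232,260),(437,197)],50))
print("bore",f([(298,90)],120)); print("holes",f([(218,130),(320,190),(363,105)],86))
print("pointer",f([(350,382)],58)); print("bar top ends",f([(250,285),(325,318)],98.5))
E
```

```text
corners [[ 439.7 -163.7   50. ]
 [ 597.7 -157.8   50. ]
 [ 587.4  129.    50. ]]
green,orange [[556.3 -94.5  50. ]
 [581.7 -93.5  50. ]
 [476.6  -2.5  50. ]
 [584.4  59.8  50. ]]
bore [[509.5  58.  120. ]]
holes [[463.4  68.1  86. ]
 [523.8  13.6  86. ]
 [541.6  95.9  86. ]]
pointer [[ 547.5 -111.7   58. ]]
bar top ends [[ 496.6  -86.8   98.5]
 [ 535.9 -111.7   98.5]]
```

```bash
python3 -m inch '[0,0,0,-0.0412,-0.0267,0,-1, 0,0,0,-0.0412,-0.0267,0,-1, 0,0,0,-0.0412,-0.0267,0,-1, 0,0,0,-0.0412,-0.0267,0,-1, 0,0,0,-0.0412,-0.0267,0,-1, 0,0,0,-0.0412,-0.0267,0,-1, 0,0,0,-0.0412,-0.0267,0,-1, 0,0,0,-0.0412,-0.0267,0,-1, 0,0,0,-0.0412,-0.0267,0,-1, 0,0,0,-0.0412,-0.0267,0,-1]' && python3 -m inch '[0,0,-0.047,-0.0412,-0.0267,0,-1, 0,0,-0.047,-0.0412,-0.0267,0,-1, 0,0,0,-0.0412,-0.0267,0,-1, 0,0,0,-0.0412,-0.0267,0,-1, 0,0,0,0,0,0,-1,0,0,0,0,0,0,-1,0,0,0,0,0,0,-1]'
python3 - <<'E'
from plant import get_obs, capture
import cv2,pickle
c=capture("wrist"); pickle.dump(c,open("w1.pkl","wb"))
o=get_obs(); print(o["tool_pos"],o["tcp_rot"],o["joint_positions"])
cv2.imwrite("pics/w1.png",cv2.resize(c["image"][:,:,::-1],(800,600),interpolation=cv2.INTER_CUBIC))
E
```

```text
time: 0.98
tool_pos: [415.7, 180.7, 237.7]
tcp_rot: [3.141, -0.0, 2.799]
contact_force: [1.1, 0.6, 0.5]
grip_width: 91.7
finger_force: 0.0
time: 1.57
tool_pos: [520.3, 67.1, 237.2]
tcp_rot: [3.141, -0.002, 2.939]
contact_force: [0.3, 0.0, 0.7]
grip_width: 91.9
finger_force: 0.0
[520.06665459  67.55283087 237.44858607] [ 3.14139775e+00 -1.23385033e-03  2.94030436e+00] [-1.72783018e-02  3.41840926e-01  1.52517209e+00  4.36227723e-04
  1.27575702e+00 -1.38691330e+00]
```

View pics/w1.png

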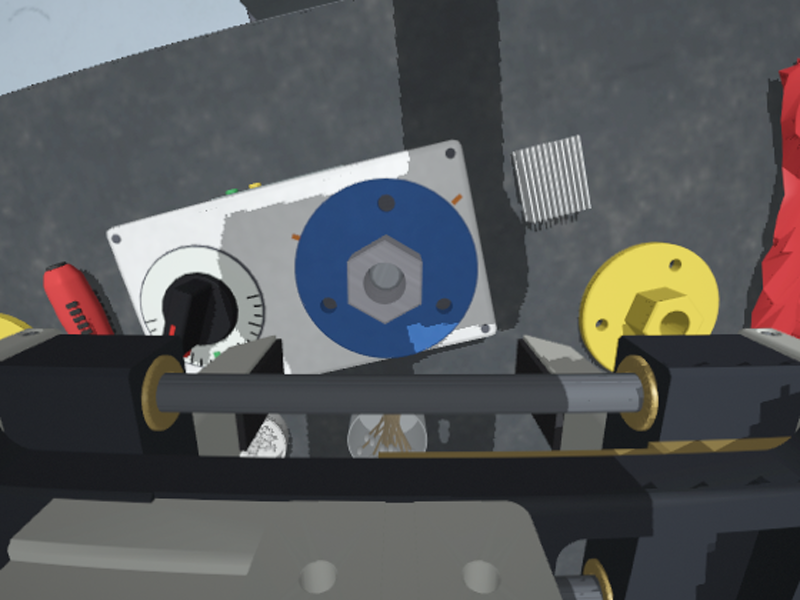

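Seen from above, the disc's holes are at (386,203), (328,305) and (444,305). The boss bore is at about (385,283), the orange marks are at (295,237) and (457,199), the heat sink is at (550,180), and the knob's red pointer is near (173,330).

```bash
python3 - <<'E'
import pickle,numpy as np
from h import *
c=pickle.load(open("w1.pkl","rb"))
f=lambda l,z: ray(c,[((x+.5)*.7-.5,(y+.5)*.7-.5) for x,y in l],z)
H=f([(386,203),(328,305),(444,305)],86)[:,:2]; m=H.mean(0)
a=np.degrees(np.arctan2(*(H-m).T[::-1])); print("holes",H.round(1),m,a%120,np.linalg.norm(H-m,axis=1))
print("bore top",f([(385,283)],120))
O=f([(295,237),(457,199)],50)[:,:2]; print("orange",O.round(1),np.linalg.norm(O[0]-O[1]),"exp 126.4")
d=O[1]-O[0]; print("stud y-dir: yaw", np.degrees(np.arctan2(d[1],d[0]))-90)
M=O.mean(0); yaw=np.arctan2(d[1],d[0])-np.pi/2
print("hub",M+36.5*np.array([np.cos(yaw),np.sin(yaw)]))
print("corners",f([(107,231),(460,140),(495,332)],50).round(1))
hx=f([(386,235),(422,256),(422,300),(386,323),(348,300),(348,257)],120)[:,:2];print(hx.mean(0),np.degrees(np.arctan2(*(hx-hx.mean(0)).T[::-1]))%60)
E
```

```text
holes [[464.2  69.2]
 [525.9  13.6]
 [542.6  95. ]] [510.91189553  59.26926443] [48.01308596 48.21303904 48.49490753] [47.73488339 48.10215881 47.77468552]
bore top [[511.11629955  59.66164853 120.        ]]
orange [[476.3  -6.6]
 [473.1 121.2]] 127.76179261012105 exp 126.4
stud y-dir: yaw 1.4297958385963057
hub [511.17441878  58.20817053]
corners [[ 440.2 -153.2   50. ]
 [ 431.4  130.7   50. ]
 [ 584.1  133.8   50. ]]
[508.68041757  60.37923727] [47.14185149 51.03640674 48.0735568  48.87082665 48.17480709 47.20363268]
```

```bash
python3 -m inch '[0,0,0,0.009,-0.0127,0.02,-1, 0,0,0,0,0,0.045,-1, 0,0,0,0,0,0.045,-1, 0,0,0,0,0,0.035,-1, 0,0,0,0,0,0.024,-1, 0,0,0,0,0,0,-1, 0,0,0,0,0,0,-1]' && python3 -m inch '[0,0,0,0,0,0,1, 0,0,0,0,0,0,1, 0,0,0,0,0,0,1, 0,0,0,0,0,0,1, 0,0,0,0,0,0,1, 0,0,0,0,0,0,1, 0,0,0,0,0,0,1, 0,0,0,0,0,0,1]'
```

```text
time: 2.2
tool_pos: [510.9, 59.4, 102.5]
tcp_rot: [-3.142, -0.002, 2.941]
contact_force: [0.4, 0.4, 0.6]
grip_width: 91.9
finger_force: 0.0
time: 2.87
tool_pos: [511.9, 58.3, 102.7]
tcp_rot: [3.141, 0.0, 2.94]
contact_force: [-0.2, 1.3, 1.5]
grip_width: 46.7
finger_force: 30.0
```

```bash
python3 -m inch '[0,0,0.0601,0,0,0,1, 0,0,0.0601,0,0,0,1, 0,0,0.0601,0,0,0,1, 0,0,0.0601,0,0,0,1, 0,0,0.0601,0,0,0,1, 0,0,0.0601,0,0,0,1, 0,0,0.0601,0,0,0,1, 0,0,0.0601,0,0,0,1, 0,0,0.0601,0,0,0,1, 0,0,0,0,0,0,1]' && python3 -m inch '[0,0,0,0,0,0.002,1, 0,0,0,0,0,0.002,1, 0,0,0,0,0,0.001,1, 0,0,0,0,0,0,1]'
```

```text
time: 3.7
tool_pos: [511.4, 58.3, 102.0]
tcp_rot: [-3.14, -0.001, 2.125]
contact_force: [1.0, -0.6, -4.8]
grip_width: 46.3
finger_force: 30.0
time: 4.03
tool_pos: [511.5, 58.3, 98.0]
tcp_rot: [-3.141, -0.001, 2.13]
contact_force: [-0.0, 0.3, -4.1]
grip_width: 46.9
finger_force: 30.0
```

```bash
python3 -m inch '[0,0,0,0,0,0.003,1, 0,0,0,0,0,0.003,1, 0,0,0,0,0,0.003,1, 0,0,0,0,0,0.003,1, 0,0,0,0,0,0.001,1, 0,0,0,0,0,0,1, 0,0,0,0,0,0,1]'
```

```text
time: 4.62
tool_pos: [511.8, 58.3, 88.6]
tcp_rot: [3.141, 0.0, 2.129]
contact_force: [-3.6, 0.1, 5.2]
grip_width: 47.0
finger_force: 30.0
```

```bash
python3 -m inch '[0,0,0,0,0,0,-1, 0,0,0,0,0,0,-1, 0,0,0,0,0,0,-1, 0,0,0,0,0,0,-1, 0,0,0,0,0,0,-1, 0,0,0,0,0,-0.03,-1, 0,0,0,0,0,-0.045,-1, 0,0,0,0,0,-0.045,-1, 0,0,0,0,0,-0.045,-1, 0,0,0,0,0,0,-1]' && python3 -m inch '[0,0,-0.0725,0,0,0,-1, 0,0,-0.0725,0,0,0,-1, 0,0,-0.0725,0,0,0,-1, 0,0,-0.0725,0,0,0,-1, 0,0,0,0,0,0,-1]'
python3 - <<'E'
from plant import get_obs, capture
import cv2,pickle
c=capture("wrist"); pickle.dump(c,open("w2.pkl","wb"))
o=get_obs(); print(o["tool_pos"],o["tcp_rot"],o["joint_positions"])
cv2.imwrite("pics/w2.png",cv2.resize(c["image"][:,:,::-1],(800,600),interpolation=cv2.INTER_CUBIC))
E
```

```text
time: 5.45
tool_pos: [515.2, 58.3, 227.2]
tcp_rot: [3.131, 0.007, 2.129]
contact_force: [0.9, 0.3, -0.2]
grip_width: 91.7
finger_force: 0.0
time: 5.87
tool_pos: [511.9, 58.3, 219.9]
tcp_rot: [3.142, 0.0, 2.567]
contact_force: [-0.1, 0.9, 0.8]
grip_width: 91.8
finger_force: 0.0
[511.8528821   58.31499576 219.88274264] [ 3.14153773e+00 -1.10183516e-04  2.56141233e+00] [-3.54739796e-02  3.39433725e-01  1.57962943e+00  1.10715966e-04
  1.22259528e+00 -1.02612776e+00]
```

View pics/w2.png

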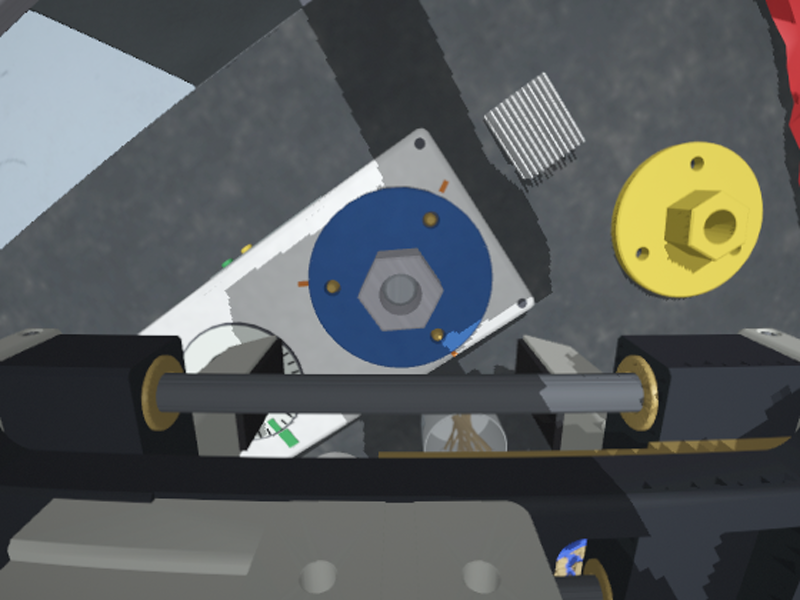

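Brass studs show in all three holes at (431,219), (333,287) and (438,335), so the adapter is seated. I'll go above the knob next.

```bash
python3 -m inch '[0,0,0,-0.0277,-0.0399,0,-1, 0,0,0,-0.0277,-0.0399,0,-1, 0,0,0,-0.0277,-0.0399,0,-1, 0,0,0,-0.0277,-0.0399,0,-1, 0,0,0,0,0,0,-1, 0,0,0,0,0,0,-1]'
python3 - <<'E'
from plant import get_obs, capture
import cv2,pickle
c=capture("wrist"); pickle.dump(c,open("w3.pkl","wb"))
o=get_obs(); print(o["tool_pos"],o["tcp_rot"],o["joint_positions"])
cv2.imwrite("pics/w3.png",cv2.resize(c["image"][90:270,160:400,::-1],(800,600),interpolation=cv2.INTER_CUBIC))
E
```

```text
time: 6.42
tool_pos: [516.2, -98.8, 219.7]
tcp_rot: [3.141, -0.0, 2.556]
contact_force: [-0.1, -0.2, 0.3]
grip_width: 91.9
finger_force: 0.0
[516.13501498 -97.40399767 219.77764126] [ 3.14122275e+00 -8.02656207e-04  2.55898563e+00] [-3.32827070e-01  3.57945009e-01  1.55205731e+00  5.90338576e-04
  1.23227670e+00 -1.32121246e+00]
```

View pics/w3.png

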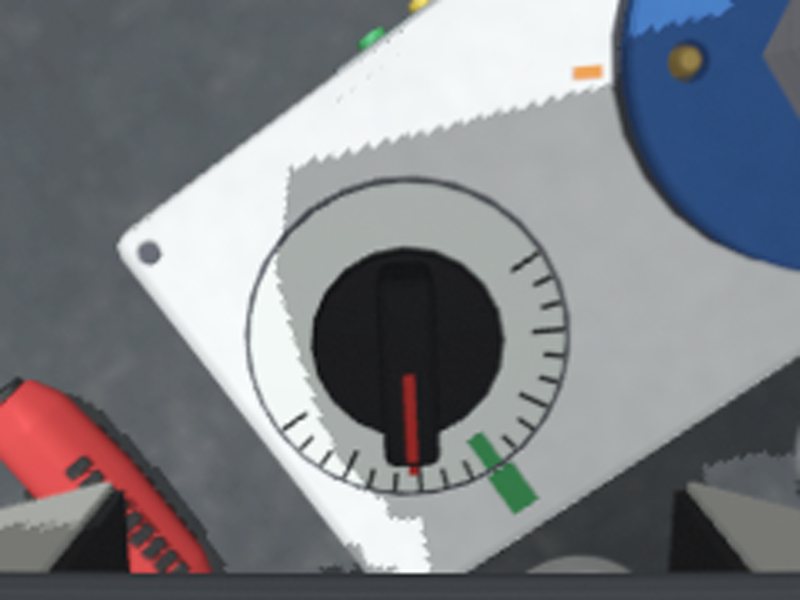

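The crop shows the bar from (408,262) to (411,462), with the red pointer along it to (415,475). The green mark runs from (478,437) to (525,508), and the dial circle is centred at (408,336).

```bash
python3 - <<'E'
import pickle,numpy as np
from h import *
c=pickle.load(open("w3.pkl","rb"))
f=lambda l,z: ray(c,[((x+.5)*.3+160-.5,(y+.5)*.3+90-.5) for x,y in l],z)[:,:2]
an=lambda d: np.degrees(np.arctan2(d[1],d[0]))
B=f([(408,262),(411,462)],98.5); print("bar",B,B.mean(0),an(B[1]-B[0]),np.linalg.norm(B[1]-B[0]))
D=f([(408,336)],51)[0]; print("dial",D)
G=f([(478,437),(525,508)],50.5); print("green",G,[an(g-D) for g in G],an(G[1]-G[0]))
O=f([(588,72),(149,252)],50); print(O)
P=f([(408,375),(411,462)],98.5); print("ptr",an(P[1]-P[0]))
E
```

```text
bar [[ 489.72121365  -78.43615307]
 [ 536.89570654 -108.47745419]] [513.3084601  -93.45680363] -32.48948885742789 55.927744029733574
dial [514.58879364 -94.35291166]
green [[555.4650098  -93.78789268]
 [585.11496495 -93.93496443]] [np.float64(0.7919309616461272), np.float64(0.33953824081598627)] -0.28420013229348146
[[ 476.82473982   -4.39705971]
 [ 447.28962473 -147.57535327]]
ptr -31.424938851693636
```

```bash
python3 -m inch '[0,0,-0.0105,0.003,0.0016,0.03,-1, 0,0,0,0,0,0.045,-1, 0,0,0,0,0,0.045,-1, 0,0,0,0,0,0.035,-1, 0,0,0,0,0,0.023,-1, 0,0,0,0,0,0,-1, 0,0,0,0,0,0,-1]' && python3 -m inch '[0,0,0,0,0,0,1, 0,0,0,0,0,0,1, 0,0,0,0,0,0,1, 0,0,0,0,0,0,1, 0,0,0,0,0,0,1, 0,0,0,0,0,0,1, 0,0,0,0,0,0,1, 0,0,0,0,0,0,1, 0,0,0,0,0,0,1, 0,0,0,0,0,0,1]'
```

```text
time: 7.05
tool_pos: [514.8, -93.2, 77.4]
tcp_rot: [-3.141, -0.002, 2.58]
contact_force: [0.4, -0.7, -0.3]
grip_width: 91.9
finger_force: 0.0
time: 7.88
tool_pos: [515.0, -94.7, 77.6]
tcp_rot: [3.142, -0.0, 2.579]
contact_force: [0.1, -0.5, 0.2]
grip_width: 30.0
finger_force: 0.0
```

```bash
python3 -m inch '[0,0,0,0,0,0,1, 0,0,0,0,0,0,1, 0,0,0,0,0,0,1, 0,0,0,0,0,0,1, 0,0,0,0,0,0,1]'
```

```text
time: 8.3
tool_pos: [514.6, -95.0, 77.7]
tcp_rot: [-3.141, -0.001, 2.579]
contact_force: [-3.3, -3.1, 1.9]
grip_width: 16.1
finger_force: 30.0
```

```bash
python3 -m inch '[0,0,-0.0648,0,0,0,1, 0,0,-0.0648,0,0,0,1, 0,0,-0.0648,0,0,0,1, 0,0,-0.0648,0,0,0,1, 0,0,-0.0648,0,0,0,1, 0,0,-0.0648,0,0,0,1, 0,0,0,0,0,0,1, 0,0,0,0,0,0,1, 0,0,0,0,0,0,1]' && python3 -m inch '[0,0,0,0,0,0,-1, 0,0,0,0,0,0,-1, 0,0,0,0,0,0,-1, 0,0,0,0,0,0,-1, 0,0,0,0,0,0,-1, 0,0,0,0,0,-0.03,-1, 0,0,0,0,0,-0.045,-1, 0,0,0,0,0,-0.045,-1, 0,0,0,0,0,-0.045,-1, 0,0,0,0,0,0,-1]' && python3 -m inch '[0,0,0,0,0,0,-1, 0,0,0,0,0,0,-1]'
python3 - <<'E'
from plant import get_obs, capture
import cv2,pickle
c=capture("wrist"); pickle.dump(c,open("w4.pkl","wb"))
o=get_obs(); print(o["tool_pos"],o["tcp_rot"],o["joint_positions"])
cv2.imwrite("pics/w4.png",cv2.resize(c["image"][90:270,160:400,::-1],(800,600),interpolation=cv2.INTER_CUBIC))
E
```

```text
time: 9.05
tool_pos: [514.4, -95.7, 77.7]
tcp_rot: [-3.14, -0.001, -3.121]
contact_force: [-3.8, -7.9, 1.3]
grip_width: 15.7
finger_force: 30.0
time: 9.88
tool_pos: [518.3, -95.5, 216.9]
tcp_rot: [-3.137, 0.012, -3.12]
contact_force: [0.9, 0.4, 0.5]
grip_width: 78.1
finger_force: 0.0
time: 10.05
tool_pos: [514.7, -94.4, 209.2]
tcp_rot: [3.141, -0.0, -3.121]
contact_force: [0.2, 0.7, -1.3]
grip_width: 90.0
finger_force: 0.0
[514.30746978 -94.32323493 208.48433758] [ 3.14063160e+00 -2.13060042e-03 -3.12068837e+00] [-3.28123727e-01  3.64939485e-01  1.57460374e+00  1.86884342e-04
  1.20438024e+00 -1.91989048e+00]
```

View pics/w4.png

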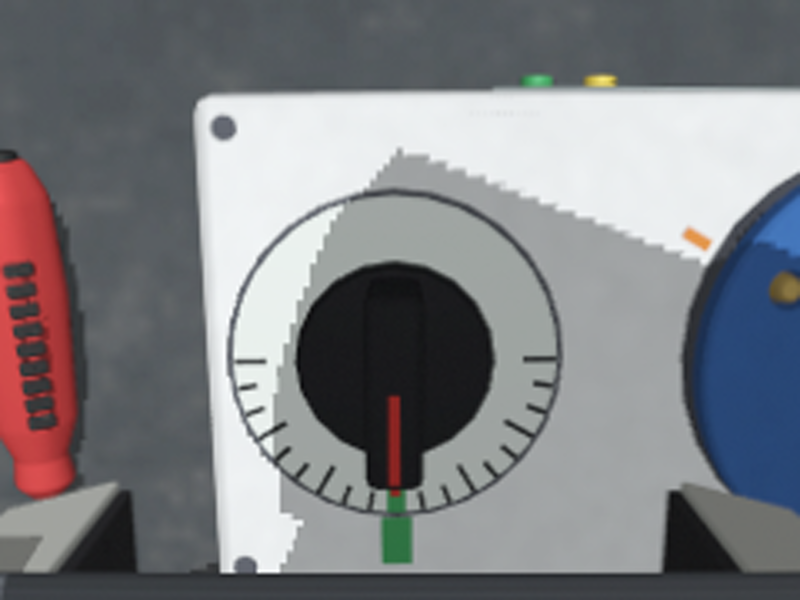

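The red pointer at (395,490) is on the green mark at (397,540), within about 1°. The adapter is still seated, with a stud in its hole at (787,290), and the driver looks undisturbed.

```bash
python3 -c "
from plant import close_job; print(close_job())"
```

```text
the job is handed in; nothing more can be done
None
```

The adapter is seated flat on the hub with the studs in its holes, the tare pointer is on the green zero mark to within about 1°, and the job was handed in at about 10 s; I never steered near the loose things, but I did not measure their positions afterwards.

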